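Sort a mixed plate of finished 3D prints into stock bins and scrap

TASK

Clear the print sheet and sort what was printed: the good orange gear into the blue bin, the white hand knob into the yellow bin and the grey shaft support into the red bin, each set down (not dropped) flat on the bin's floor the same way up as it was printed. The spoilt gear whose upper half slipped sideways and the striped purge tower are waste: both go into the dark grey scrap tub. Leave the glue stick standing where it is on the sheet.

Things in the scene. Friction and masses are not known exactly. Their poses are not given: they have to be found in the camera images.
- gear_center (a point): Centre (half-way up) of the good gear: orange, even, dark bore in a raised hub, five small holes round it. 46 mm across the teeth; toothed part 18 mm high, hub on it 19 mm wide, 5 mm high: 23 mm in all, the point 11.5 mm above its underside. z is its axis, up. About 30 g. Starts on the print sheet, top 8 mm above the table.
- spoilt_center (a point): Centre (half-way up) of the spoilt gear: orange; two toothed discs, each 46 mm across and 9 mm high, the upper slipped 11 mm along the thing's own +x; no hub, bare crossed infill on top. 57 mm along x, 46 along y, 18 high; the point is midway between the disc axes, 9 mm above its underside. z up. About 26 g. Starts on the print sheet, top 8 mm above the table.
- knob_center (a point): Centre (half-way up) of the hand knob: white six-lobed star knob, 40 mm across the lobes (one along its x); lobed part 18 mm high, boss on it 18 mm wide and 6 mm high with a brass insert: 24 mm in all, the point 12 mm above its underside. z is its axis, up. About 22 g. Starts on the print sheet, top 8 mm above the table.
- block_center (a point): Centre (half-way up) of the shaft support: light grey; foot 56 mm along x, 22 along y, 9 high, two screw holes; on its middle a round-topped housing 28 mm along x, 22 along y, up to 34 mm high, dark bore along y. Flat sides 22 mm apart across y. The point is 17 mm above its underside. z up. About 32 g. Starts on the print sheet, top 8 mm above the table.
- tower_center (a point): Centre (half-way up) of the purge tower, waste of the multi-colour print: upright square block striped in orange, white, grey and blue, 28 x 28 mm along its x and y, 40 mm high, the point 20 mm above its underside. z up. About 24 g. Starts on the print sheet, top 8 mm above the table.
- glue_center (a point): Centre (half-way up) of the glue stick that stands on the print sheet among the prints and stays there: white tube, blue band, red cap, 25 mm in diameter, 70 mm high, loose, 30 g. z up.
- bin_blue: Blue stacking bin for gears, fixed; origin at the centre of its underside, z up, low front with a picture label on its -x side. Inside 108 x 108 mm, centred on the origin; floor top 3 mm above the origin; walls 3 mm thick, 45 mm high (front 26 mm, front 30 mm of the sides 28 mm, sloping up); the label sticks out 12 mm in front, the rim 3 mm.
- bin_yellow: Yellow stacking bin for knobs, fixed; origin at the centre of its underside, z up, low front with a picture label on its -x side. Inside 108 x 108 mm, centred on the origin; floor top 3 mm above the origin; walls 3 mm thick, 45 mm high (front 26 mm, front 30 mm of the sides 28 mm, sloping up); the label sticks out 12 mm in front, the rim 3 mm.
- bin_red: Red stacking bin for shaft supports, fixed; origin at the centre of its underside, z up, low front with a picture label on its -x side. Inside 108 x 108 mm, centred on the origin; floor top 3 mm above the origin; walls 3 mm thick, 45 mm high (front 26 mm, front 30 mm of the sides 28 mm, sloping up); the label sticks out 12 mm in front, the rim 3 mm.
- scrap: Dark grey scrap tub, fixed; origin at the centre of its underside, z up. Inside 108 mm along its x, 148 mm along its y, centred on the origin; floor top 3 mm above the origin; walls 3 mm thick, 40 mm high all round, rim 4 mm wide outside. The thin crumbs in its corners do not matter.

How it is judged:
By the outcome, as a careful person would: the job done as asked, in the order asked, and still so for the second after the job is handed in, with the robot touching nothing.
It also fails if it takes over 122 s, if anything falls off the work surface, if the arm or the gripper's body presses on something with over 40 N, if the wrist force passes 120 N, or if a joint passes its speed limit or range.

ROBOT

A 6-joint arm with a two-finger parallel gripper is mounted at the origin on the work surface. World frame = base frame: x ahead of the robot, y to its left, z up, the work surface at z = 0. Lengths are in mm, angles in rad, forces in N, time in s.
With the tool pointing down it reaches from about 275 to 750 mm from the base axis. Payload 10.2 kg.
Tool frame: the origin (TCP) lies between the finger pads; the fingertips stand 17 mm ahead of it and the grasp point (between the pads) lies 2 mm behind it; z points along the fingers, y is the line along which they close (so a half turn about z gives the same grasp; the last joint's range is limited). The gripper opens to 85 mm and grips with 20 to 120 N. Pads are 22 mm wide; open, the fingers measure 114 mm over their backs; the gripper's body (76 mm by 85 mm) begins 54 mm behind the grasp point. The pads swing forward as they close: fully open they stand 13 mm farther back than shut.
Start: joints at [-0.223, 0.313, 1.498, -0, 1.331, -0.223], TCP at [525.006, -0.014, 248.294] pointing down, gripper open.
Joint ranges: [-2.94, 2.94], [-0.97, 2.17], [0.19, 2.56], [-1.23, 4.37], [0.02, 3.11], [-2.88, 2.88]. Speed limits (rad/s): [2.39, 2.39, 3.01, 3.14, 3.14, 3.14].

INTERFACE

Orientations are given as a unit quaternion [w, x, y, z].
In Python, from rig import * gives the robot as it stands.
- The arm moves only by the tool step_arm, never from a script. Its argument "commands" is text: rows parted by semicolons, each of 7 numbers parted by spaces: the opening, from 0 (shut) to 1 (fully open), then the shift along the tool's x, y, z in cm, then the turn, a rotation vector about the tool's x, y, z in rad. In form: hand x y z rx ry rz; .... A call has 1 to 20 rows; each row is the pose to reach, as a shift and turn from the pose commanded when the call began, along the tool's axes at that moment; what a row does not reach only later rows make up. A row lasts 1/12 s, in which the tool goes at most 41.7 mm and 7.16 degrees, less where a joint would pass 70% of its speed; a pose out of reach is approached as far as the arm can. A call with a gripper value outside its range is refused whole. The fingers move at their own pace and stop on an object; "newtons" is the grip in N (left out, the last holds). Time passes only in rows, so rows that repeat a pose let the fingers close. It gives the time, the measured TCP pose, the force, the opening and the grip force at its end, in the units of the state.
- sense(): the state, without advancing time (a new reading comes with each control period).
- capture(name): name is "scene" or "side" or "wrist"; returns the picture (420x560x3 uint8, red, green, blue); there is no depth.
- camera_model(name): a dict with "mtx" (3x3 intrinsics, pixels), "eye" and "rotation" of the camera in the world. Camera axes: x right, y down, z forward; pixel columns grow to the right and rows downward; lengths in mm; the calibration is good to about 2 mm. A picture is of the moment at which its call begins: read the wrist's pose just before it. camera_model takes no time and is no camera call; for the wrist camera it gives the pose at the moment of the call.
- finish_job(): hands the job in; it is judged then, once.
Trained networks look in the newest picture that a camera, given by its name, has taken for a name from the list of things; names that differ only in an ending like _2 or _b are one class to them, and where a whole thing is asked for, a point or a joint stands for the part that bears it (a point fixed in the world has none). Each returns a list of dicts, best first, with "score" (0 to 1); they miss things now and then, are a little off and sometimes report something else, mostly with a low value. They report only what shows in the picture. A call takes as long as a camera call.
- search_frame(camera, label): "rect" ([centre column, centre row, width, height] in pixels, round what is visible of it).
- trace(camera, label): "mask" (420x560 bool, what is visible of it) and "rect" ([centre column, centre row, width, height] in pixels, round what is visible of it).
- spot_point(camera, label): "xy" ([column, row] in pixels: a listed point, or the origin of a listed thing).
The state is a dict: "time_s": time; "joints": joint angles; "dq": joint speeds; "tau": joint torques, N m; "eef_pos": TCP position; "ee_rot": TCP orientation; "force": force on the tool from outside, world axes, zero at the start; "wrist_torque": the same for the moment, N m; "grip_width": opening from 0.0 (shut) to 1.0 (fully open); "grip_force": force on a finger pad.
Only numpy, scipy, OpenCV 4.12 (cv2) and the standard library are available. Lean on these libraries where they do the work, as an engineer would, in place of code of your own. Each camera call takes 0.05 s, during which the arm holds its last target. There are 200 camera calls.

## Working session

There is one attempt and no reset: what is moved stays moved. The work goes in short steps, Python scripts to look and compute and a tool call to move; the robot and the scene stay as the last step left them, time stands still between calls to the robot, and variables do not carry over. Pictures are saved under pics/ and viewed, at most 17 in all, crops included, and the job is handed in when it is done.

Besides the shell and the picture viewer there is one more tool, called after "Emit:" in YAML: its name, and indented under it one key for each argument. step_arm: Moves the arm, as the interface text tells. Its arguments: {"type":"object","properties":{"commands":{"type":"string"},"newtons":{"type":"number"}},"required":["commands"]}

```bash
mkdir -p pics; ls
cat > h.py <<'E'
from rig import *
import numpy as np, cv2
from scipy.spatial.transform import Rotation as R
def save(n,f):
    im=capture(n); cv2.imwrite('pics/'+f,im[:,:,::-1]); return im
def ray(cam,px,z,cm=None):
    c=cm or camera_model(cam); d=np.array(c['rotation'])@np.linalg.solve(np.array(c['mtx']),[px[0],px[1],1.]); e=np.array(c['eye'])
    return (e+d*(z-e[2])/d[2])
def proj(cam,p,cm=None):
    c=cm or camera_model(cam); q=np.array(c['mtx'])@(np.array(c['rotation']).T@(np.array(p,float)-np.array(c['eye']))); return q[:2]/q[2]
E
python3 - <<'E'
from h import *
s=sense(); print(s)
a=save('scene','s1.png'); b=save('side','d1.png'); w=save('wrist','w1.png')
cv2.imwrite('pics/sd.png',np.vstack([a,b])[:,:,::-1])
for c in('scene','side','wrist'):
    m=camera_model(c); print(c,np.round(m['eye'],1),np.round(m['rotation'],3).tolist(),np.round(m['mtx'],1).tolist())
E
```

```text
pics
{'time_s': 0.0, 'joints': array([-2.23399699e-01,  3.13444758e-01,  1.49845615e+00,  5.03327179e-05,
        1.33102876e+00, -2.23384149e-01]), 'dq': array([-0.00097742, -0.00066211, -0.00084925, -0.00056296, -0.0003445 ,
       -0.00118764]), 'tau': array([-5.78409599e-04, -4.12261176e+01, -2.59742296e+01, -3.58453699e-04,
        4.11797926e-03, -1.23038126e-05]), 'eef_pos': array([5.24753244e+02, 5.60010095e-02, 2.47730576e+02]), 'ee_rot': array([-5.78707655e-04,  7.07116358e-01,  7.07096887e-01, -3.35554569e-04]), 'force': array([-1.1955845 ,  0.55519146,  0.38600404]), 'wrist_torque': array([-0.0404626 ,  0.05089001, -0.00841452]), 'grip_force': 0.0, 'grip_width': 0.9970956499450642}
scene [1201.3  251.5  605.8] [-0.25, 0.513, 0.738, -0.359] [[427.8, 0.0, 282.2], [0.0, 427.8, 211.1], [0.0, 0.0, 1.0]]
side [ 296.8 -458.7  677.5] [-0.328, 0.921, -0.197, 0.069] [[400.1, 0.0, 274.7], [0.0, 400.1, 210.9], [0.0, 0.0, 1.0]]
wrist [525.3  80.8 373.7] [0.161, 0.987, 0.0, -0.001] [[375.1, 0.0, 279.8], [0.0, 375.1, 200.4], [0.0, 0.0, 1.0]]
```

```bash
python3 - <<'E'
s=open('h.py').read()
s=s.replace("np.array(c['rotation'])","rot(c['rotation'])")
s=s.replace("def ray","def rot(q):\n    q=np.array(q,float); return q if q.shape==(3,3) else R.from_quat(q[[1,2,3,0]]).as_matrix()\ndef ray")
open('h.py','w').write(s)
E
python3 - <<'E'
from h import *
for c in('scene','side','wrist'):
    m=camera_model(c); print(c,ray(c,(280,210),0))
L=[('gear_center',19.5),('spoilt_center',17),('knob_center',20),('block_center',25),('tower_center',28),('glue_center',43),('bin_blue',0),('bin_yellow',0),('bin_red',0),('scrap',0)]
for c in('scene','side'):
  for n,z in L:
    for r in spot_point(c,n)[:2]: print(c,n,round(r['score'],2),np.round(r['xy']),np.round(ray(c,r['xy'],z)[:2]))
E
```

```text
scene [476.34869015 -22.28984568   0.        ]
side [532.94786156  43.69999865   0.        ]
wrist [525.18793119 -55.21193775   0.        ]
scene gear_center 0.54 [222. 230.] [ 605. -104.]
scene gear_center 0.44 [410. 288.] [633. 287.]
scene spoilt_center 0.83 [266. 236.] [589. -11.]
scene knob_center 0.71 [312. 220.] [511.  64.]
scene block_center 0.66 [279. 209.] [503. -14.]
scene tower_center 0.63 [250. 198.] [494. -89.]
scene glue_center 0.86 [302. 244.] [614.  76.]
scene bin_blue 0.81 [148. 219.] [ 611. -288.]
scene bin_blue 0.4 [179. 179.] [ 448. -306.]
scene bin_yellow 0.59 [410. 230.] [445. 267.]
scene bin_red 0.75 [408. 285.] [606. 284.]
scene scrap 0.55 [180. 177.] [ 436. -310.]
side gear_center 0.55 [342. 241.] [605. -95.]
side gear_center 0.51 [290. 257.] [495. -87.]
side spoilt_center 0.71 [315. 216.] [588. -15.]
side knob_center 0.57 [266. 203.] [506.  59.]
side block_center 0.96 [278. 222.] [507.  -2.]
side tower_center 0.78 [292. 263.] [ 490. -105.]
side glue_center 0.69 [308. 175.] [617.  77.]
side bin_blue 0.96 [394. 329.] [ 604. -285.]
side bin_yellow 0.88 [212. 156.] [452. 270.]
side bin_red 0.87 [264. 131.] [607. 303.]
side scrap 0.97 [318. 384.] [ 437. -312.]
side scrap 0.5 [266. 132.] [608. 297.]
```

View pics/s1.png

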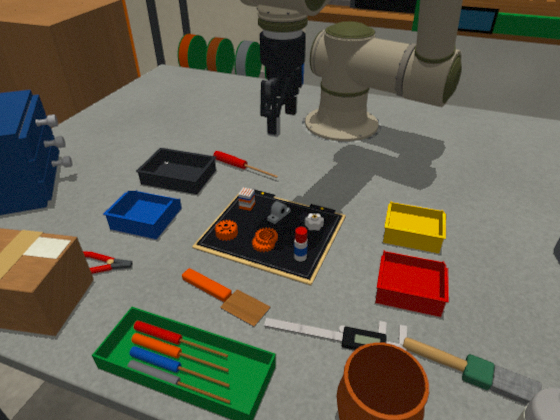

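View pics/d1.png

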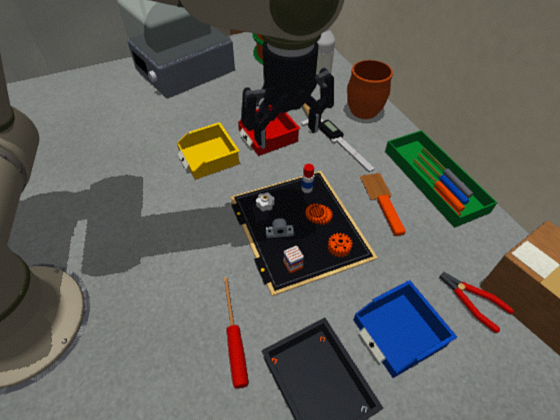

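View pics/w1.png

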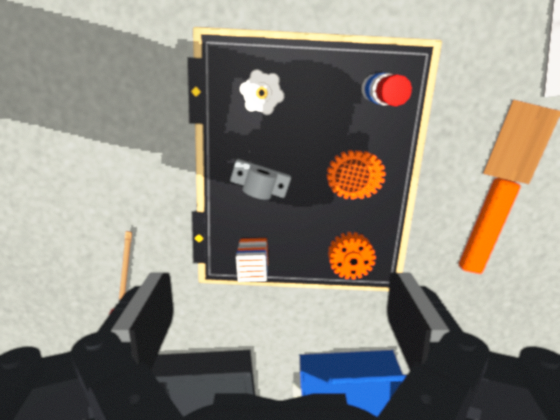

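```bash
cat >> h.py <<'E'
def outline(cam,label,z,cm=None):
    r=trace(cam,label)
    if not r: return None
    m=r[0]['mask'].astype(np.uint8); c=max(cv2.findContours(m,0,2)[0],key=cv2.contourArea).reshape(-1,2)
    P=np.array([ray(cam,p,z,cm)[:2] for p in c],np.float32)
    return r[0]['score'],cv2.minAreaRect(P),P,m
E
python3 - <<'E'
from h import *
L=[('gear_center',19.5,22),('spoilt_center',17,20),('knob_center',20,22),('block_center',25,17),('tower_center',28,48),('glue_center',43,78)]
for n,z,zt in L:
    r=spot_point('wrist',n)
    for q in r[:2]: print(n,round(q['score'],2),np.round(q['xy']),np.round(ray('wrist',q['xy'],z)[:2]))
    o=outline('wrist',n,zt)
    if o: print('   ',round(o[0],2),np.round(o[1][0],1),np.round(o[1][1],1),round(o[1][2],1))
for c in('scene','side'):
  for n in ('bin_blue','bin_yellow','bin_red','scrap'):
    o=outline(c,n,42 if n!='scrap' else 40)
    if o: print(c,n,round(o[0],2),np.round(o[1][0],1),np.round(o[1][1],1),round(o[1][2],1))
w=cv2.imread('pics/w1.png'); cv2.imwrite('pics/w1c.png',cv2.resize(w[30:300,180:450],None,fx=2.2,fy=2.2,interpolation=cv2.INTER_CUBIC))
d=cv2.imread('pics/d1.png'); cv2.imwrite('pics/d1c.png',np.hstack([cv2.resize(d[270:420,255:465],None,fx=2,fy=2),cv2.resize(d[100:250,170:310],None,fx=2,fy=2)]))
E
```

```text
gear_center 0.69 [352. 257.] [ 601. -100.]
    0.63 [599.6 -98.3] [45.8 49. ] 25.0
spoilt_center 0.95 [358. 172.] [602. -10.]
spoilt_center 0.61 [345. 385.] [ 604. -274.]
    0.67 [598.4 -11.8] [54.8 47.2] 0.0
knob_center 0.61 [263.  95.] [510.  63.]
    0.62 [507.9  65. ] [40.3 36.5] 41.7
block_center 0.63 [257. 181.] [503. -16.]
    0.69 [504.9 -20.2] [32.4 54.8] 72.5
tower_center 0.93 [253. 261.] [ 497. -102.]
tower_center 0.66 [263.  91.] [510.  67.]
    0.76 [497.5 -89.4] [44.5 29. ] 89.4
glue_center 0.71 [387.  90.] [616.  68.]
    0.61 [605.7  70.5] [22.6 37.2] 85.4
scene bin_blue 0.89 [ 636.7 -276.7] [135.5 149.9] 3.4
scene bin_yellow 0.68 [480.6 273.1] [141.3 119.2] 3.5
scene bin_red 0.63 [637.1 287.7] [133.5 120.6] 3.9
scene scrap 0.93 [ 458.9 -296.6] [172.1 184.8] 3.6
side bin_blue 0.95 [ 599.  -293.4] [141.  125.6] 2.9
side bin_yellow 0.79 [438.3 251.8] [133.6 161.9] 4.5
side bin_red 0.96 [601.7 254.8] [139.6 138.1] 3.0
side scrap 0.63 [ 435.1 -312.8] [124.1 161.6] 3.8
```

View pics/w1c.png

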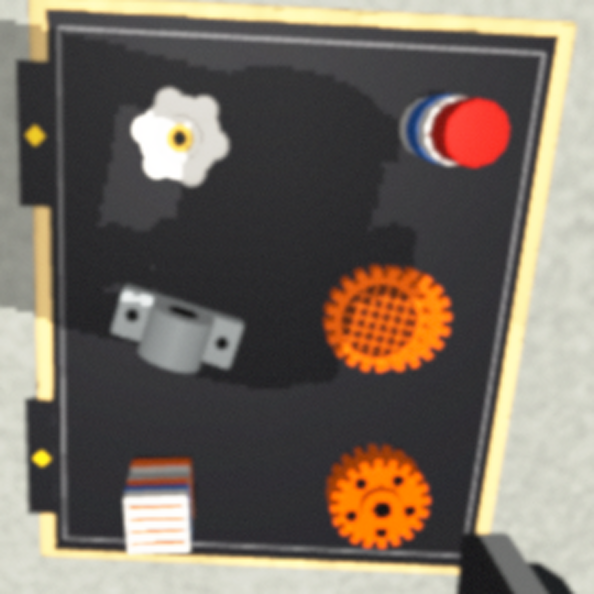

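View pics/d1c.png

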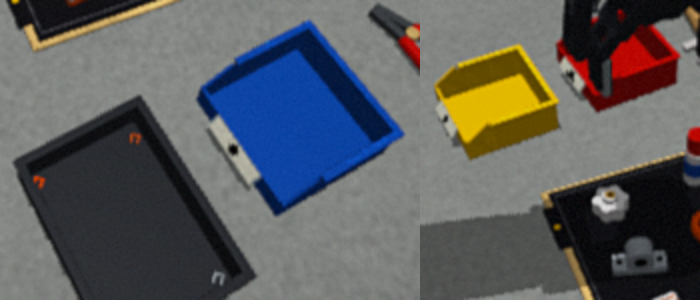

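Emit:
step_arm:
  commands: "0.7 -9.9 7.6 12.5 0 0 0;0.7 -9.9 7.6 12.5 0 0 0;0.7 -9.9 7.6 12.5 0 0 0;0.7 -9.9 7.6 12.5 0 0 0;0.7 -9.9 7.6 12.5 0 0 0;0.7 -9.9 7.6 12.5 0 0 0;0.7 -9.9 7.6 12.5 0 0 0"
  newtons: 30

```text
time_s: 2.73
eef_pos: [601.0, -98.7, 123.8]
ee_rot: [-0.0, 0.707, 0.707, 0.0]
force: [0.4, -0.1, 0.9]
grip_width: 0.701
grip_force: 0.0
```

```bash
cat >> h.py <<'E'
def look(n,z,zt,f=None):
    s=sense(); print('tcp',np.round(s['eef_pos'],1),'w',round(s['grip_width'],3),'t',s['time_s'])
    cm=camera_model('wrist'); im=save('wrist',f or 'tmp.png')
    for q in spot_point('wrist',n)[:2]: print(n,round(q['score'],2),np.round(q['xy']),np.round(ray('wrist',q['xy'],z,cm)[:2],1))
    o=outline('wrist',n,zt,cm)
    if o: print('   ',round(o[0],2),np.round(o[1][0],1),np.round(o[1][1],1),round(o[1][2],1))
    return o,im,cm
E
python3 - <<'E'
from h import *
look('gear_center',19.5,22,'g1.png')
E
```

```text
tcp [601.  -98.7 123.8] w 0.701 t 2.7333
gear_center 0.91 [279. 208.] [ 600.9 -100.6]
    0.82 [599.7 -98.9] [50.  45.7] 72.1
```

View pics/g1.png

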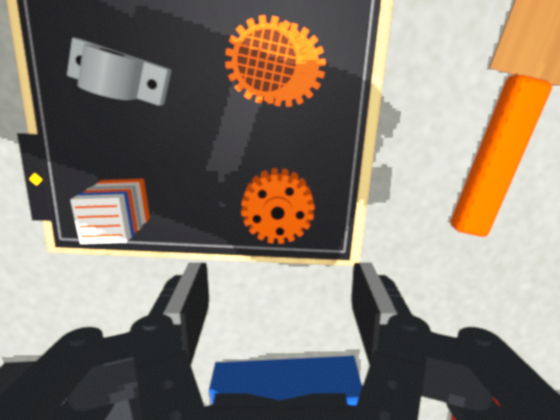

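Emit:
step_arm:
  commands: "0.7 -0.15 0 5 0 0 0;0.7 -0.15 0 8 0 0 0;0.7 -0.15 0 9.8 0 0 0;0.7 -0.15 0 9.8 0 0 0;0.7 -0.15 0 9.8 0 0 0;0.45 -0.15 0 9.8 0 0 0;0.45 -0.15 0 9.8 0 0 0;0.4 -0.15 0 9.8 0 0 0;0.4 -0.15 0 9.8 0 0 0;0.4 -0.15 0 9.8 0 0 0;0.4 -0.15 0 9.8 0 0 0;0.4 -0.15 0 9.8 0 0 0"
  newtons: 30

```text
time_s: 3.88
eef_pos: [602.3, -100.6, 28.2]
ee_rot: [0.002, 0.707, 0.707, 0.001]
force: [-1.3, 2.7, 8.7]
grip_width: 0.519
grip_force: 30.4
```

Emit:
step_arm:
  commands: "0.4 0 0 -4 0 0 0;0.4 0 0 -8 0 0 0;0.4 -3 0 -9 0 0 0;0.4 -18.6 0.5 -9 0 0 0;0.4 -18.6 0.5 -9 0 0 0;0.4 -18.6 0.5 -9 0 0 0;0.4 -18.6 0.5 -9 0 0 0;0.4 -18.6 0.5 -9 0 0 0;0.4 -18.6 0.5 -9 0 0 0"

```text
time_s: 4.63
eef_pos: [605.8, -288.2, 116.4]
ee_rot: [0.001, 0.708, 0.706, 0.0]
force: [-0.8, 0.0, -1.2]
grip_width: 0.523
grip_force: 31.1
```

Run:
```python
from h import *
print(sense()['force'])
look('bin_blue',0,45,'g2.png')
```

```text
[-0.80995118  0.00275108 -1.17606598]
tcp [ 605.8 -288.2  116.4] w 0.523 t 4.6333
bin_blue 0.84 [281. 203.] [ 607.3 -290.8]
    0.92 [ 608.7 -287.1] [117.5 111.3] 3.4
```

View pics/g2.png

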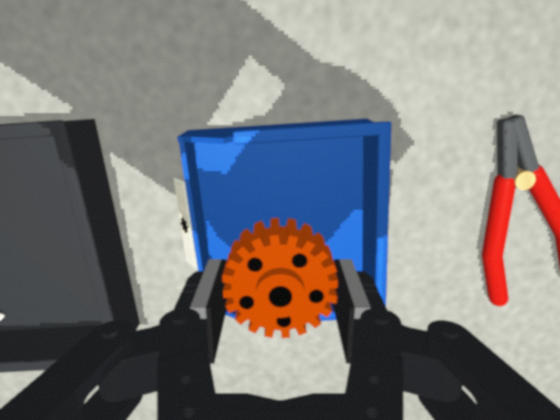

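Emit:
step_arm:
  commands: "0.4 0 0.1 4 0 0 0;0.4 0 0.1 7 0 0 0;0.4 0 0.1 8.5 0 0 0;0.4 0 0.1 8.9 0 0 0;0.4 0 0.1 9.1 0 0 0;0.4 0 0.1 9.2 0 0 0;0.4 0 0.1 9.25 0 0 0;0.4 0 0.1 9.25 0 0 0"

```text
time_s: 5.45
eef_pos: [607.6, -286.7, 24.2]
ee_rot: [0.001, 0.707, 0.707, 0.0]
force: [-0.1, 0.4, 0.1]
grip_width: 0.525
grip_force: 31.2
```

Emit:
step_arm:
  commands: "0.4 0 0 0.05 0 0 0;0.4 0 0 0.1 0 0 0;0.4 0 0 0.1 0 0 0"

```text
time_s: 5.7
eef_pos: [607.4, -286.8, 23.2]
ee_rot: [0.001, 0.707, 0.707, 0.0]
force: [-2.2, 1.4, 6.8]
grip_width: 0.527
grip_force: 31.8
```

Emit:
step_arm:
  commands: "0.68 0 0 0 0 0 0;0.68 0 0 0 0 0 0;0.68 0 0 0 0 0 0;0.68 0 0 0 0 0 0;0.68 0 0 -4 0 0 0;0.68 0 0 -8 0 0 0;0.68 2 0 -10 0 0 0;0.7 35.1 -9.8 -10 0 0 0;0.7 35.1 -9.8 -10 0 0 0;0.7 35.1 -9.8 -10 0 0 0;0.7 35.1 -9.8 -10 0 0 0;0.7 35.1 -9.8 -10 0 0 0;0.7 35.1 -9.8 -10 0 0 0;0.7 35.1 -9.8 -10 0 0 0;0.7 35.1 -9.8 -10 0 0 0;0.7 35.1 -9.8 -10 0 0 0;0.7 35.1 -9.8 -10 0 0 0;0.7 35.1 -9.8 -10 0 0 0"

```text
time_s: 7.2
eef_pos: [509.3, 64.5, 122.0]
ee_rot: [0.0, 0.707, 0.708, 0.0]
force: [-1.0, -0.0, -0.3]
grip_width: 0.697
grip_force: 0.0
```

Run:
```python
from h import *
from numpy import *
o,im,cm=look('knob_center',20,26)
print(sense()['joints'].round(2))
P=o[2]; c=P.mean(0); m=cv2.moments(P.reshape(-1,1,2)); c=array([m['m10']/m['m00'],m['m01']/m['m00']]); print('centroid',c)
d=P-c; a=arctan2(d[:,1],d[:,0]); r=hypot(*d.T)
# sixfold phase, resampled uniformly in angle
g=linspace(-pi,pi,360,endpoint=False); i=argsort(a); rr=interp(g,a[i],r[i],period=2*pi)
f=(rr*exp(-6j*g)).mean(); print('lobe deg',degrees(-angle(f)/6)%60, abs(f), rr.min(),rr.max())
x,y,w,h=cv2.boundingRect(o[3]); A=im[max(0,y-15):y+h+15,max(0,x-15):x+w+15]
S=capture('side')[270:420,255:465]
cv2.imwrite('pics/k1.png',hstack([cv2.resize(A,(400,400)),cv2.resize(S,(400,400))])[:,:,::-1])
```

```text
tcp [509.3  64.5 122. ] w 0.697 t 7.2
knob_center 0.83 [279. 205.] [509.4  65.6]
    0.72 [508.7  68.4] [40.  39.6] 76.9
[-0.1   0.43  1.69 -0.    1.02 -0.1 ]
centroid [508.44138005  68.20127267]
lobe deg 47.663592368877794 0.7582848544223852 16.037060198018498 21.96060687398391Traceback (most recent call last):
  File "<stdin>", line 10, in <module>
    return _wrapreduction(a, np.maximum, 'max', axis, None, out,
                          keepdims=keepdims, initial=initial, where=where)
    return ufunc.reduce(obj, axis, dtype, out, **passkwargs)
           ~~~~~~~~~~~~^^^^^^^^^^^^^^^^^^^^^^^^^^^^^^^^^^^^^
numpy.exceptions.AxisError: axis 156 is out of bounds for array of dimension 0
```

Run:
```python
from h import *
im=cv2.imread('pics/tmp.png'); S=capture('side')[270:420,255:465,::-1]
cv2.imwrite('pics/k1.png',np.hstack([cv2.resize(im[140:270,215:345],(400,400),interpolation=2),cv2.resize(S,(400,400))]))
```

```text
(no output)
```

View pics/k1.png

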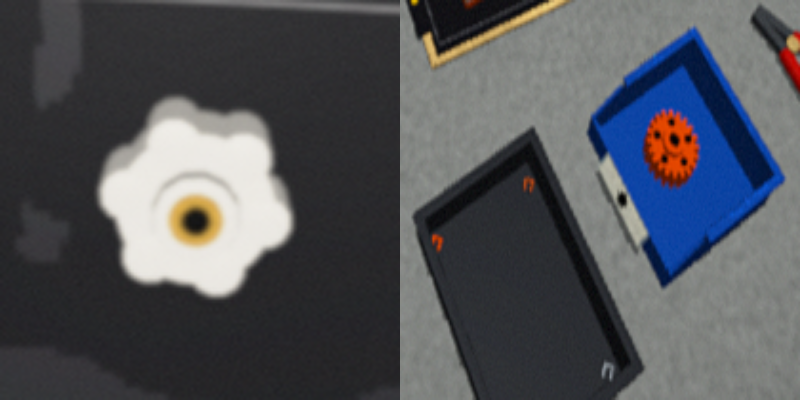

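Emit:
step_arm:
  commands: "0.62 0.1 0 3 0 0 -0.12;0.62 0.1 0 6 0 0 -0.24;0.62 0.1 0 8 0 0 -0.33;0.62 0.1 0 9.35 0 0 -0.33;0.62 0.1 0 9.35 0 0 -0.33;0.62 0.1 0 9.35 0 0 -0.33;0.3 0.1 0 9.35 0 0 -0.33;0.3 0.1 0 9.35 0 0 -0.33;0.3 0.1 0 9.35 0 0 -0.33;0.3 0.1 0 9.35 0 0 -0.33;0.3 0.1 0 9.35 0 0 -0.33;0.3 0.1 0 9.35 0 0 -0.33"
  newtons: 30

```text
time_s: 8.4
eef_pos: [509.9, 65.2, 29.5]
ee_rot: [0.001, 0.581, 0.814, 0.001]
force: [-0.1, -1.8, 6.9]
grip_width: 0.451
grip_force: 30.6
```

Emit:
step_arm:
  commands: "0.3 0 0 -4 0 0 0;0.3 0 0 -8 0 0 0;0.3 3 0 -9 0 0 0.1;0.3 21.2 0.85 -9 0 0 0.2;0.3 21.2 0.85 -9 0 0 0.27;0.3 21.2 0.85 -9 0 0 0.27;0.3 21.2 0.85 -9 0 0 0.27;0.3 21.2 0.85 -9 0 0 0.27;0.3 21.2 0.85 -9 0 0 0.27;0.3 21.2 0.85 -9 0 0 0.27"

```text
time_s: 9.23
eef_pos: [448.1, 269.2, 118.5]
ee_rot: [0.0, 0.685, 0.729, 0.0]
force: [-0.1, -0.8, 0.2]
grip_width: 0.451
grip_force: 30.5
```

Run:
```python
from h import *
print(sense()['force'])
look('bin_yellow',0,45,'k2.png')
```

```text
[-0.11394601 -0.83123569  0.24326247]
tcp [448.1 269.2 118.5] w 0.451 t 9.2333
bin_yellow 0.8 [275. 200.] [445.  268.4]
    0.66 [444.6 277.5] [118.3 106.9] 3.8
```

View pics/k2.png

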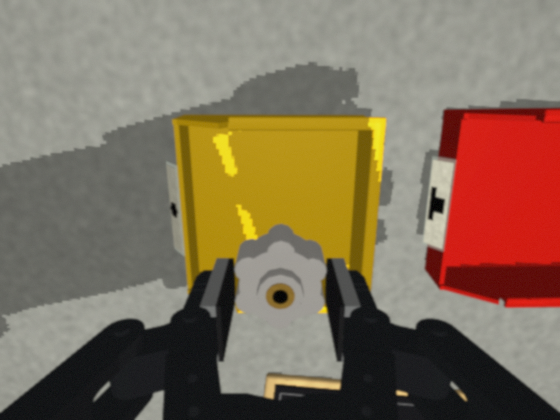

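Emit:
step_arm:
  commands: "0.3 0 -0.1 4 0 0 0;0.3 0 -0.1 7 0 0 0;0.3 0 -0.1 8.6 0 0 0;0.3 0 -0.1 9.0 0 0 0;0.3 0 -0.1 9.2 0 0 0;0.3 0 -0.1 9.3 0 0 0;0.3 0 -0.1 9.35 0 0 0;0.3 0 -0.1 9.4 0 0 0;0.3 0 -0.1 9.4 0 0 0"

```text
time_s: 10.13
eef_pos: [447.8, 268.8, 25.1]
ee_rot: [0.0, 0.686, 0.728, 0.001]
force: [0.0, 0.7, -0.7]
grip_width: 0.453
grip_force: 30.5
```

Emit:
step_arm:
  commands: "0.3 0 0 0.05 0 0 0;0.3 0 0 0.1 0 0 0;0.3 0 0 0.1 0 0 0"

```text
time_s: 10.38
eef_pos: [447.7, 268.9, 24.5]
ee_rot: [0.0, 0.685, 0.728, 0.0]
force: [-2.7, -1.7, 11.1]
grip_width: 0.452
grip_force: 31.6
```

Emit:
step_arm:
  commands: "0.64 0 0 0 0 0 0;0.64 0 0 0 0 0 0;0.64 0 0 0 0 0 0;0.64 0 0 0 0 0 0;0.64 0 0 -4 0 0 0;0.64 0 0 -8 0 0 0;0.64 -2 0 -10 0 0 0;0.6 -28.9 3.9 -10 0 0 -1.2;0.5 -28.9 3.9 -10 0 0 -1.2;0.5 -28.9 3.9 -10 0 0 -1.2;0.5 -28.9 3.9 -10 0 0 -1.2;0.5 -28.9 3.9 -10 0 0 -1.2;0.5 -28.9 3.9 -10 0 0 -1.2;0.5 -28.9 3.9 -10 0 0 -1.2;0.5 -28.9 3.9 -10 0 0 -1.2;0.5 -28.9 3.9 -10 0 0 -1.2;0.5 -28.9 3.9 -10 0 0 -1.2;0.5 -28.9 3.9 -10 0 0 -1.2;0.5 -28.9 3.9 -10 0 0 -1.2"

```text
time_s: 11.97
eef_pos: [503.6, -17.5, 123.2]
ee_rot: [-0.0, 0.154, 0.988, 0.0]
force: [0.3, -0.3, 0.0]
grip_width: 0.501
grip_force: 0.0
```

Run:
```python
from h import *
print(sense()['joints'].round(2),sense()['ee_rot'].round(3))
look('block_center',25,17,'b1.png')
im=cv2.imread('pics/b1.png');S=capture('side')[100:250,170:310,::-1]
cv2.imwrite('pics/b1c.png',np.hstack([im,cv2.resize(S,(240,420))]))
```

```text
[-0.27  0.41  1.72  0.    1.01 -1.53] [-0.     0.154  0.988  0.   ]
tcp [503.6 -17.5 123.2] w 0.501 t 11.9667
block_center 0.93 [285. 212.] [506.2 -15.8]
block_center 0.56 [160. 238.] [498.5 -98.8]
    0.6 [504.8 -16.2] [24.6 56.9] 72.3
```

View pics/b1c.png

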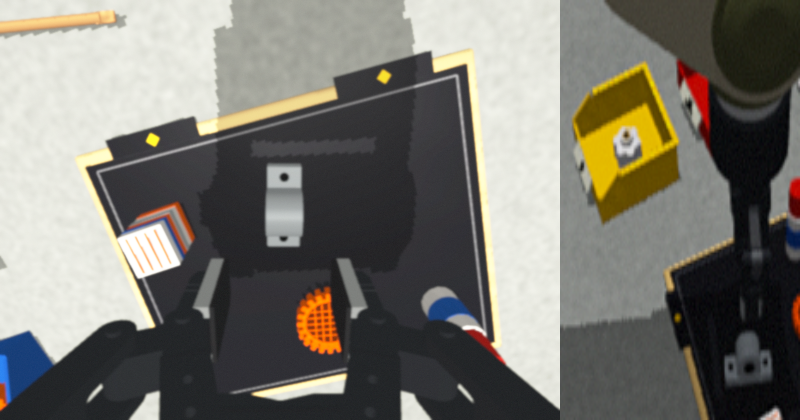

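Emit:
step_arm:
  commands: "0.5 -0.1 0.2 4 0 0 0;0.5 -0.1 0.2 7 0 0 0;0.5 -0.1 0.2 9 0 0 0;0.5 -0.1 0.2 9 0 0 0;0.5 -0.1 0.2 9 0 0 0;0.15 -0.1 0.2 9 0 0 0;0.15 -0.1 0.2 9 0 0 0;0.15 -0.1 0.2 9 0 0 0;0.15 -0.1 0.2 9 0 0 0;0.15 -0.1 0.2 9 0 0 0;0.15 -0.1 0.2 9 0 0 0;0.15 -0.1 0.2 9 0 0 0"
  newtons: 30

```text
time_s: 13.17
eef_pos: [506.2, -16.0, 35.0]
ee_rot: [0.002, 0.155, 0.988, -0.0]
force: [-0.6, -0.1, 7.6]
grip_width: 0.249
grip_force: 30.1
```

Emit:
step_arm:
  commands: "0.15 0 0 -4 0 0 0;0.15 0 0 -8 0 0 0;0.15 0 0.5 -9 0 0 0;0.15 0 3 -9 0 0 -0.1;0.15 -0.3 32.3 -9 0 0 -0.37;0.15 -0.3 32.3 -9 0 0 -0.37;0.15 -0.3 32.3 -9 0 0 -0.37;0.15 -0.3 32.3 -9 0 0 -0.37;0.15 -0.3 32.3 -9 0 0 -0.37;0.15 -0.3 32.3 -9 0 0 -0.37;0.15 -0.3 32.3 -9 0 0 -0.37;0.15 -0.3 32.3 -9 0 0 -0.37;0.15 -0.3 32.3 -9 0 0 -0.37;0.15 -0.3 32.3 -9 0 0 -0.37"

```text
time_s: 14.33
eef_pos: [606.6, 290.5, 123.6]
ee_rot: [0.0, -0.03, 1.0, -0.0]
force: [-0.3, 0.0, -0.4]
grip_width: 0.25
grip_force: 29.7
```

Run:
```python
from h import *
print(sense()['force'])
look('bin_red',0,45,'b2.png')
```

```text
[-0.28351415  0.01838976 -0.39602529]
tcp [606.6 290.5 123.6] w 0.25 t 14.3333
bin_red 0.76 [271. 200.] [608.6 283.6]
    0.77 [604.5 282.9] [128.8 120. ] 4.6
```

View pics/b2.png

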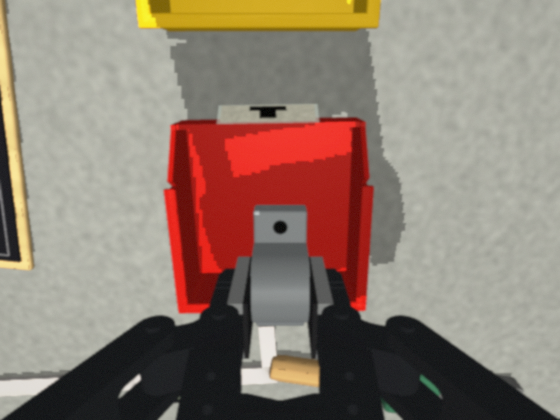

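Emit:
step_arm:
  commands: "0.15 0 -0.6 4 0 0 0;0.15 0 -0.6 7 0 0 0;0.15 0 -0.6 8.6 0 0 0;0.15 0 -0.6 9.0 0 0 0;0.15 0 -0.6 9.2 0 0 0;0.15 0 -0.6 9.3 0 0 0;0.15 0 -0.6 9.35 0 0 0;0.15 0 -0.6 9.4 0 0 0;0.15 0 -0.6 9.4 0 0 0"

```text
time_s: 15.23
eef_pos: [607.5, 284.9, 30.3]
ee_rot: [0.001, -0.03, 1.0, 0.0]
force: [-0.7, -0.4, 0.2]
grip_width: 0.253
grip_force: 29.7
```

Emit:
step_arm:
  commands: "0.15 0 0 0.05 0 0 0;0.15 0 0 0.1 0 0 0;0.15 0 0 0.1 0 0 0"

```text
time_s: 15.48
eef_pos: [607.5, 284.9, 30.0]
ee_rot: [0.001, -0.03, 1.0, 0.0]
force: [-4.1, -1.5, 9.6]
grip_width: 0.253
grip_force: 30.9
```

Emit:
step_arm:
  commands: "0.5 0 0 0 0 0 0;0.5 0 0 0 0 0 0;0.5 0 0 0 0 0 0;0.5 0 0 0 0 0 0;0.5 0 0 -4 0 0 0;0.5 0 0 -8 0 0 0;0.5 0 -1 -10.5 0 0 0;0.72 2.5 -29.6 -10.5 0 0 0;0.72 2.5 -29.6 -10.5 0 0 0;0.72 2.5 -29.6 -10.5 0 0 0;0.72 2.5 -29.6 -10.5 0 0 0;0.72 2.5 -29.6 -10.5 0 0 0;0.72 2.5 -29.6 -10.5 0 0 0;0.72 2.5 -29.6 -10.5 0 0 0;0.72 2.5 -29.6 -10.5 0 0 0;0.72 2.5 -29.6 -10.5 0 0 0;0.72 2.5 -29.6 -10.5 0 0 0"

```text
time_s: 16.9
eef_pos: [599.7, -11.7, 133.2]
ee_rot: [-0.0, -0.03, 1.0, 0.0]
force: [1.0, 0.3, 0.3]
grip_width: 0.716
grip_force: 0.0
```

Run:
```python
from h import *
look('spoilt_center',17,20,'p1.png')
im=cv2.imread('pics/p1.png');S=capture('side')[80:180,200:340,::-1]
cv2.imwrite('pics/p1c.png',np.hstack([im,cv2.resize(S,(240,420))]))
```

```text
tcp [599.7 -11.7 133.2] w 0.716 t 16.9
spoilt_center 0.68 [283. 198.] [597.5 -10.6]
    0.28 [627.3  82.1] [71.4 28.6] 43.4
```

View pics/p1c.png

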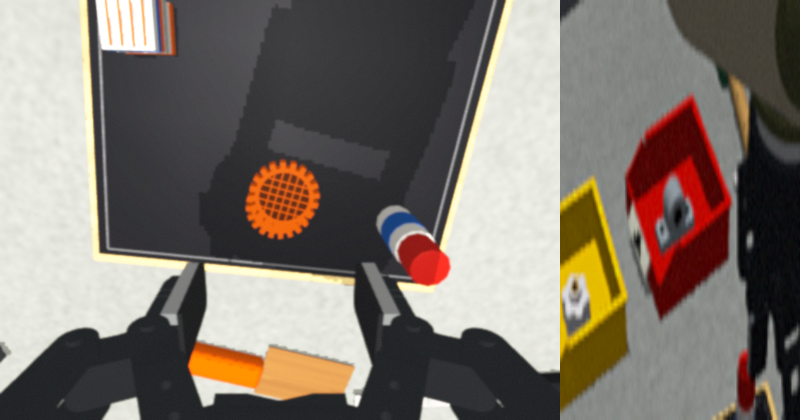

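Emit:
step_arm:
  commands: "0.72 0.15 0.1 4 0 0 0;0.72 0.15 0.1 8 0 0 0;0.72 0.15 0.1 10.4 0 0 0;0.72 0.15 0.1 10.4 0 0 0;0.72 0.15 0.1 10.4 0 0 0;0.4 0.15 0.1 10.4 0 0 0;0.4 0.15 0.1 10.4 0 0 0;0.4 0.15 0.1 10.4 0 0 0;0.4 0.15 0.1 10.4 0 0 0;0.4 0.15 0.1 10.4 0 0 0;0.4 0.15 0.1 10.4 0 0 0;0.4 0.15 0.1 10.4 0 0 0"
  newtons: 30

```text
time_s: 18.1
eef_pos: [599.6, -11.1, 31.9]
ee_rot: [0.002, -0.03, 1.0, -0.0]
force: [-1.1, 2.2, 6.7]
grip_width: 0.517
grip_force: 33.7
```

Emit:
step_arm:
  commands: "0.4 0 0 -4 0 0 0;0.4 0 0 -8 0 0 0;0.4 0.3 -0.5 -9.5 0 0 0;0.4 17.9 -26.5 -9.5 0 0 0;0.4 17.9 -26.5 -9.5 0 0 0;0.4 17.9 -26.5 -9.5 0 0 0;0.4 17.9 -26.5 -9.5 0 0 0;0.4 17.9 -26.5 -9.5 0 0 0;0.4 17.9 -26.5 -9.5 0 0 0;0.4 17.9 -26.5 -9.5 0 0 0;0.4 17.9 -26.5 -9.5 0 0 0;0.4 17.9 -26.5 -9.5 0 0 0;0.4 17.9 -26.5 -9.5 0 0 0"

```text
time_s: 19.18
eef_pos: [434.9, -287.5, 125.5]
ee_rot: [0.001, -0.028, 1.0, -0.001]
force: [0.2, 0.7, 0.6]
grip_width: 0.52
grip_force: 32.5
```

Run:
```python
from h import *
print(sense()['force'])
look('scrap',0,40,'p2.png')
```

```text
[0.22362008 0.73643262 0.56020429]
tcp [ 434.9 -287.5  125.5] w 0.52 t 19.1833
scrap 0.7 [242. 196.] [ 436.5 -314.9]
    0.56 [ 436.9 -314.4] [122.1 161.9] 3.8
```

View pics/p2.png

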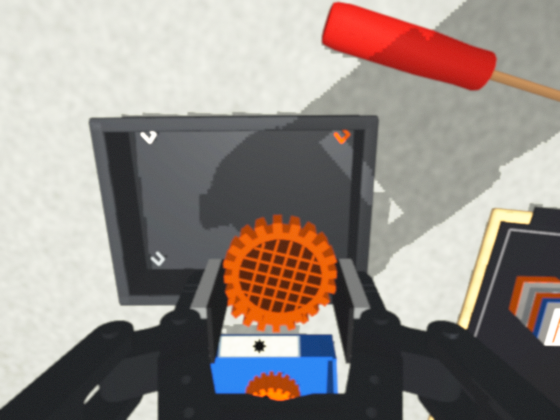

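Emit:
step_arm:
  commands: "0.4 0 -0.2 4 0 0 0;0.4 0 -0.2 7.5 0 0 0;0.4 0 -0.2 9.2 0 0 0;0.4 0 -0.2 9.6 0 0 0;0.4 0 -0.2 9.75 0 0 0;0.4 0 -0.2 9.85 0 0 0;0.4 0 -0.2 9.9 0 0 0;0.4 0 -0.2 9.95 0 0 0;0.4 0 -0.2 9.95 0 0 0"

```text
time_s: 20.08
eef_pos: [435.5, -287.0, 26.8]
ee_rot: [-0.001, -0.031, 1.0, 0.0]
force: [-9.9, 7.9, 22.2]
grip_width: 0.521
grip_force: 38.5
```

Emit:
step_arm:
  commands: "0.62 0 0 0 0 0 0;0.62 0 0 0 0 0 0;0.62 0 0 0 0 0 0;0.62 0 0 0 0 0 0;0.62 0 0 -4 0 0 0;0.62 0 0 -8 0 0 0;0.62 0 0 -11.3 0 0 0;0.6 -7.1 18.4 -11.3 0 0 1.6;0.6 -7.1 18.4 -11.3 0 0 1.6;0.6 -7.1 18.4 -11.3 0 0 1.6;0.6 -7.1 18.4 -11.3 0 0 1.6;0.6 -7.1 18.4 -11.3 0 0 1.6;0.6 -7.1 18.4 -11.3 0 0 1.6;0.6 -7.1 18.4 -11.3 0 0 1.6;0.6 -7.1 18.4 -11.3 0 0 1.6;0.6 -7.1 18.4 -11.3 0 0 1.6;0.6 -7.1 18.4 -11.3 0 0 1.6;0.6 -7.1 18.4 -11.3 0 0 1.6;0.6 -7.1 18.4 -11.3 0 0 1.6;0.6 -7.1 18.4 -11.3 0 0 1.6"

```text
time_s: 21.75
eef_pos: [495.3, -100.3, 137.7]
ee_rot: [-0.0, 0.684, 0.729, -0.0]
force: [0.4, 0.6, -0.1]
grip_width: 0.597
grip_force: 0.0
```

Emit:
step_arm:
  commands: "0.6 0 0 0 0 0 0;0.6 0 0 0 0 0 0;0.6 0 0 0 0 0 0"

```text
time_s: 22.0
eef_pos: [495.3, -100.4, 137.7]
ee_rot: [-0.0, 0.681, 0.733, -0.0]
force: [0.1, 0.2, -0.2]
grip_width: 0.599
grip_force: 0.0
```

Run:
```python
from h import *
look('tower_center',28,48,'t1.png')
im=cv2.imread('pics/t1.png');S=capture('side')[270:420,230:450,::-1]
cv2.imwrite('pics/t1c.png',np.hstack([im,cv2.resize(S,(240,420))]))
```

```text
tcp [ 495.3 -100.4  137.7] w 0.599 t 22.0
tower_center 0.65 [281. 197.] [495.9 -96.4]
    0.68 [496.6 -92.7] [27.2 38.3] 3.3
```

View pics/t1c.png

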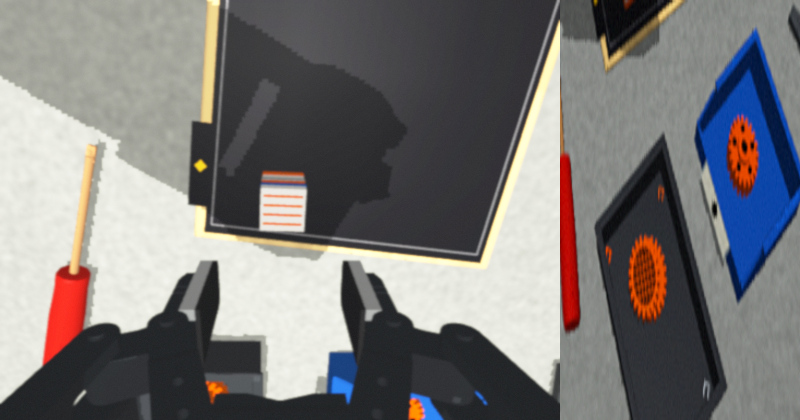

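Emit:
step_arm:
  commands: "0.6 0.28 0.2 4 0 0 0;0.6 0.28 0.2 8 0 0 0;0.6 0.28 0.2 10.2 0 0 0;0.6 0.28 0.2 10.2 0 0 0;0.6 0.28 0.2 10.2 0 0 0;0.2 0.28 0.2 10.2 0 0 0;0.2 0.28 0.2 10.2 0 0 0;0.2 0.28 0.2 10.2 0 0 0;0.2 0.28 0.2 10.2 0 0 0;0.2 0.28 0.2 10.2 0 0 0;0.2 0.28 0.2 10.2 0 0 0;0.2 0.28 0.2 10.2 0 0 0"
  newtons: 30

```text
time_s: 23.2
eef_pos: [498.1, -98.0, 37.7]
ee_rot: [0.002, 0.682, 0.731, 0.001]
force: [-1.0, 0.3, 8.2]
grip_width: 0.321
grip_force: 30.5
```

Emit:
step_arm:
  commands: "0.2 0 0 -4 0 0 0;0.2 0 0 -8 0 0 0;0.2 -0.5 0 -9.3 0 0 0;0.2 -25.6 -7.6 -9.3 0 0 0;0.2 -25.6 -7.6 -9.3 0 0 0;0.2 -25.6 -7.6 -9.3 0 0 0;0.2 -25.6 -7.6 -9.3 0 0 0;0.2 -25.6 -7.6 -9.3 0 0 0;0.2 -25.6 -7.6 -9.3 0 0 0;0.2 -25.6 -7.6 -9.3 0 0 0;0.2 -25.6 -7.6 -9.3 0 0 0;0.2 -25.6 -7.6 -9.3 0 0 0"

```text
time_s: 24.2
eef_pos: [439.1, -358.0, 129.2]
ee_rot: [0.0, 0.682, 0.731, 0.0]
force: [-0.8, 0.2, -0.0]
grip_width: 0.325
grip_force: 29.9
```

Emit:
step_arm:
  commands: "0.2 0 0 4 0 0 0;0.2 0 0 7.5 0 0 0;0.2 0 0 8.8 0 0 0;0.2 0 0 9.3 0 0 0;0.2 0 0 9.5 0 0 0;0.2 0 0 9.55 0 0 0;0.2 0 0 9.6 0 0 0;0.2 0 0 9.6 0 0 0"

```text
time_s: 24.87
eef_pos: [439.7, -358.5, 34.0]
ee_rot: [0.001, 0.682, 0.732, -0.0]
force: [-0.0, 0.3, -0.2]
grip_width: 0.318
grip_force: 29.9
```

Emit:
step_arm:
  commands: "0.2 0 0 0.05 0 0 0;0.2 0 0 0.1 0 0 0;0.2 0 0 0.15 0 0 0;0.2 0 0 0.15 0 0 0"

```text
time_s: 25.2
eef_pos: [439.4, -358.5, 32.7]
ee_rot: [0.001, 0.682, 0.731, -0.0]
force: [-2.6, 2.9, 11.1]
grip_width: 0.321
grip_force: 31.4
```

Emit:
step_arm:
  commands: "0.5 0 0 0 0 0 0;0.5 0 0 0 0 0 0;0.5 0 0 0 0 0 0;0.5 0 0 0 0 0 0;0.5 0 0 -4 0 0 0;0.5 0 0 -8 0 0 0;0.5 0 0 -14 0 0 0;0.5 6 0 -20 0 0 0;0.5 12 0 -20 0 0 0;0.5 24 0 -20 0 0 0;0.5 24 0 -20 0 0 0;0.5 24 0 -20 0 0 0;0.5 24 0 -20 0 0 0;0.5 24 0 -20 0 0 0"

```text
time_s: 26.37
eef_pos: [421.7, -114.8, 232.2]
ee_rot: [0.0, 0.681, 0.732, 0.0]
force: [0.8, -0.8, 0.1]
grip_width: 0.499
grip_force: 0.0
```

Run:
```python
from h import *
a=capture('scene'); b=capture('side'); print(sense()['eef_pos'],sense()['time_s'])
cv2.imwrite('pics/f.png',np.hstack([cv2.resize(a[140:320,90:460],(400,400)),cv2.resize(b[100:420,170:470],(400,400))])[:,:,::-1])
```

```text
[ 422.42195329 -117.24486025  231.91094869] 26.4667
```

View pics/f.png

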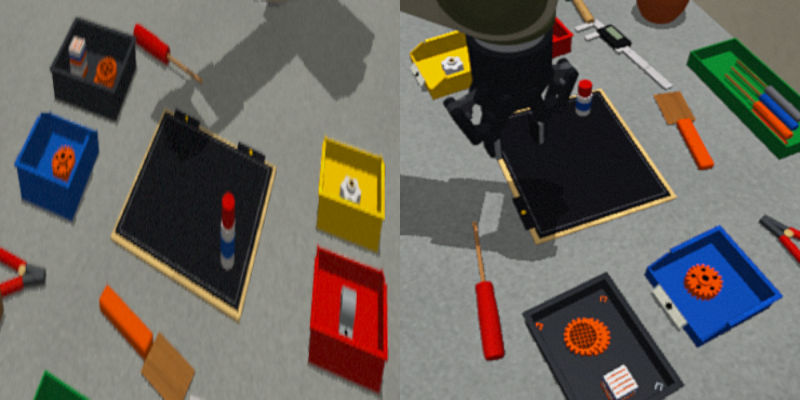

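All five prints are in their bins, upright and flat. The sheet is clear and the glue stick still stands on it.

```bash
python3 -c "
from rig import *
print(finish_job())"
```

```text
the job is handed in; nothing more can be done
None
```

The job is handed in at about 26.5 s of the 122 s allowed. The good gear is in the blue bin, the knob in the yellow and the shaft support in the red, each set down flat and the right way up. The spoilt gear and purge tower are in the scrap tub, and the glue stick still stands on the sheet.

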